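# Slide the flanged stub into the test seat and shut the gate

### The job

Set up the flanged pipe stub for its leak test: slide it along the bench, without lifting or tipping it, into the test seat, so that its flange goes under the two side rails through the seat's open mouth and fully home against the back stop. Then swing the seat's red gate fully shut across the mouth behind it. Leave the tin, tape measure, red magnet square and spray can where they are.

Things in the scene. Friction and masses are not known exactly. Their poses are not given: they have to be found in the camera images.
- stub: Flanged pipe stub, 0.6 to 0.83 kg: grey round flange, 120 mm diameter, 16 mm thick, flat on the bench, with an upright pipe on it, 76 mm outside, 62 mm inside diameter, open down to the bench; 50 mm high in all. Too wide for most grips: push it, or tow it with closed fingers in the bore. Origin: centre of its underside, z up. It starts on one of two yellow painted rings; the tin is at the other.
- seat: Fixed steel seat, no floor. Origin: on the bench, centre of a seated stub (brass port); z up. Open at its -x end (mouth). Side rails x = -60 to +66 mm, from y = +-65 to +-85 mm, flared at the mouth; lips above them reach in to y = +-53 mm, 19 to 27 mm high. Back stop face at x = +60 mm, 27 mm high; on its right end a 40 mm dial gauge, 80 mm high. Flange clearance: 5 mm each side, 3 mm above.
- gate (a joint): Angle (rad) of the red gate: bar 100 mm long, 12 mm wide, 5 to 17 mm above the bench, on a vertical pin at the seat's right front. 0 = shut: bar points along the seat's +y across the mouth, 8 mm clear of a seated flange (blocked if the flange is not home). pi/2 = points along the seat's -x, mouth free. Opens to 2.2. Stays where left; 1 to 2 N at the post moves it.
- gate_pivot (a point): The gate's pin, fixed to the seat at its x = -74, y = -78 mm; point 10 mm above the bench.
- gate_post (a point): Upright post with a black knob on the gate, 90 mm from the pin, 13 mm in diameter (knob 17 mm), from the bar up to 59 mm above the bench; the point is on its axis 50 mm above the bench. Push it to swing the gate.
- tin: Round tin with a tan lid, 65 mm in diameter, 48 mm high, loose, at the other yellow ring. Origin: centre of its underside. Bystander.
- tape: Black and silver tape measure lying on its side, 68 x 82 x 42 mm, loose. Origin: centre of its underside. Bystander.
- magnet: Red triangular magnet square lying flat, 65 x 90 x 16 mm, loose, at the far side. Origin: centre of its underside. Bystander.
- spray: Pink spray can with a white cap, standing, 62 mm in diameter, 218 mm high, loose, at the far left by the grey drawer cabinet (which is 232 mm high and stands left of the work, also between it and the robot's start). Origin: centre of its underside. Bystander.

How it is judged:
By the outcome, as a careful person would: the job done as asked, in the order asked, and still so for the second after the job is handed in, with the robot touching nothing.
It also fails if it takes over 64 s, if anything falls off the work surface, if the arm or the gripper's body presses on something with over 40 N, if the wrist force passes 120 N, or if a joint passes its speed limit or range.

### The arm

A 6-joint arm with a two-finger parallel gripper is mounted at the origin on the work surface; the furniture and walls round the work are solid. World frame = base frame: x ahead of the robot, y to its left, z up, the work surface at z = 0. Lengths are in m, angles in degrees, forces in N, time in s.
With the tool pointing down it reaches from about 0.25 to 0.725 m from the base axis. Payload 9.7 kg.
Tool frame: the origin (TCP) lies on the centre line of the jaws, within the pads' length; the fingertips stand 22 mm ahead of it and the grasp point (between the pads) lies 3 mm ahead of it (env.nose_length is the distance from the TCP to the fingertips, in m); z points along the fingers, y is the line along which they close (so a half turn about z gives the same grasp; the last joint's range is limited). The gripper opens to 85 mm and grips with 20 to 120 N. Pads are 22 mm wide; open, the fingers measure 114 mm over their backs; the gripper's body (76 mm by 85 mm) begins 54 mm behind the grasp point. The pads swing forward as they close: fully open they stand 13 mm farther back than shut.
Start: joints at [73.339, 4.979, 10.078, 95.1, 0, 90], TCP at [0.158, 0.527, 0.253] pointing down, gripper open.
Joint ranges: [-179.16, 179.16], [-48.56, 103.87], [-65.8, 70.77], [-126.05, 130.52], [-82.76, 87.17], [-180, 180]. Speed limits (degrees/s): [127.2, 127.2, 147.25, 180, 180, 180].

### API

Orientations are given as a 3x3 rotation matrix whose columns are the frame's x, y, z axes.
In Python, from workcell import env, optics, hand_in gives the robot as it stands.
- The arm moves only by the tool carry_out, never from a script. Its argument "moves" is a list of rows, each a list of 7 numbers: the finger opening in m, from 0 to 0.0854, then the shift along the tool's x, y, z in m, then the turn, a rotation vector about the tool's x, y, z in rad. In form: [[gripper, x, y, z, ax, ay, az], ...]. A call has 1 to 20 rows; each row is the pose to reach, as a shift and turn from the pose commanded when the call began, along the tool's axes at that moment; what a row does not reach only later rows make up. A row lasts 1/10 s, in which the tool goes at most 50 mm and 8.59 degrees, less where a joint would pass 70% of its speed; a pose out of reach is approached as far as the arm can. A call with a gripper value outside its range is refused whole. The fingers move at their own pace and stop on an object; the grip force is fixed at half the most. Time passes only in rows, so rows that repeat a pose let the fingers close. It gives the time, the measured TCP pose, the force, the opening and the grip force at its end, in the units of the state.
- env.read_state(): the state, without advancing time (a new reading comes with each control period).
- optics.read_camera(name): name is "side" or "top" or "wrist"; returns a dict with "image" (480x640x3 uint8, red, green, blue), "z_map" (480x640 float32, m along the optical axis (not along the pixel's ray), 0 where there is no reading), "vertical_fov" (degrees; the focal length in pixels is half the picture's height over the tangent of half this angle, whatever the lens; pixels are square), "cx", "cy" (the principal point, pixels), "extrinsics" (4x4, takes a point from camera to world coordinates); the wrist camera has in their place "mount" (4x4, takes a point from camera to tool coordinates, whose origin is the TCP and whose axes are the flange's). Camera axes: x right, y down, z forward; pixel columns grow to the right and rows downward; lengths in m; the calibration is good to about 2 mm. The wrist camera is an equidistant fisheye: a pixel r from the principal point sees the ray r / f radians off the axis. A picture is of the moment at which its call begins: read the wrist's pose just before it.
- hand_in(): hands the job in; it is judged then, once.
The state is a dict: "time": time; "joints": joint angles; "dq": joint speeds; "tau": joint torques, N m; "eef_pos": TCP position; "tcp_rot": TCP orientation; "wrist_force": force on the tool from outside, world axes, zero at the start; "moment": the same for the moment, N m; "gripper_width": finger opening in m; "grasp_force": force on a finger pad.
Only numpy, scipy, OpenCV 4.12 (cv2) and the standard library are available. Lean on these libraries where they do the work, as an engineer would, in place of code of your own. Each camera call takes 0.05 s, during which the arm holds its last target. There are 200 camera calls.

## Working session

There is one attempt and no reset: what is moved stays moved. The work goes in short steps, Python scripts to look and compute and a tool call to move; the robot and the scene stay as the last step left them, time stands still between calls to the robot, and variables do not carry over. Pictures are saved under pics/ and viewed, at most 10 in all, crops included, and the job is handed in when it is done.

Besides the shell and the picture viewer there is one more tool, called after "Call:" by a JSON object that holds its "op" and its "data", one argument or row to a line. carry_out: Moves the arm, as the interface text tells. Its arguments: {"type":"object","properties":{"moves":{"type":"array","items":{"type":"array","items":{"type":"number"}}}},"required":["moves"]}

```bash
mkdir -p pics; ls; cat > h.py <<'E'
import numpy as np, cv2
from workcell import env, optics, hand_in
def save(c,name): cv2.imwrite(name,c["image"][:,:,::-1])
def cloud(c):
    f=240/np.tan(np.radians(c["vertical_fov"])/2); z=c["z_map"]
    v,u=np.mgrid[0:480,0:640]
    P=np.stack([(u-c["cx"])/f*z,(v-c["cy"])/f*z,z],-1)
    E=c["extrinsics"]; W=P@E[:3,:3].T+E[:3,3]; W[z==0]=np.nan
    return W
E
python3 - <<'E'
from h import *
for n in ["top","side"]:
    c=optics.read_camera(n); save(c,f"pics/{n}0.png"); np.save(n+"0.npy",cloud(c))
s=env.read_state(); print(s["eef_pos"],s["tcp_rot"],s["time"],s["gripper_width"],env.nose_length)
E
```

```text
pics
[0.15766428 0.52673128 0.25263282] [[-9.58012462e-01  2.86726379e-01 -3.25873534e-04]
 [ 2.86726562e-01  9.58011704e-01 -1.20562018e-03]
 [-3.34924480e-05 -1.24843575e-03 -9.99999220e-01]] 0.1 0.08563432352115491 0.022
```

View pics/top0.png

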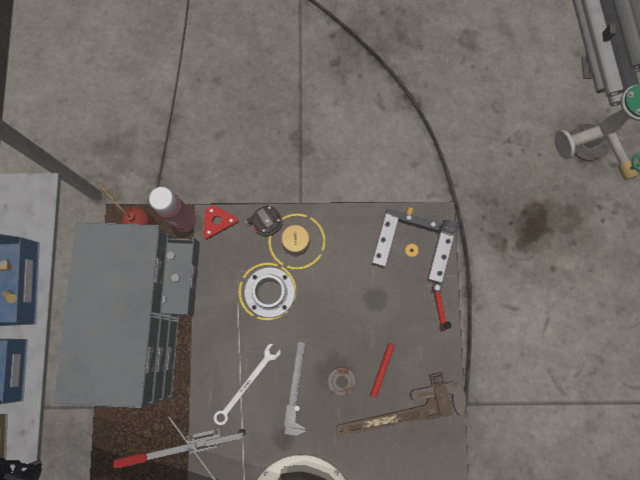

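View pics/side0.png

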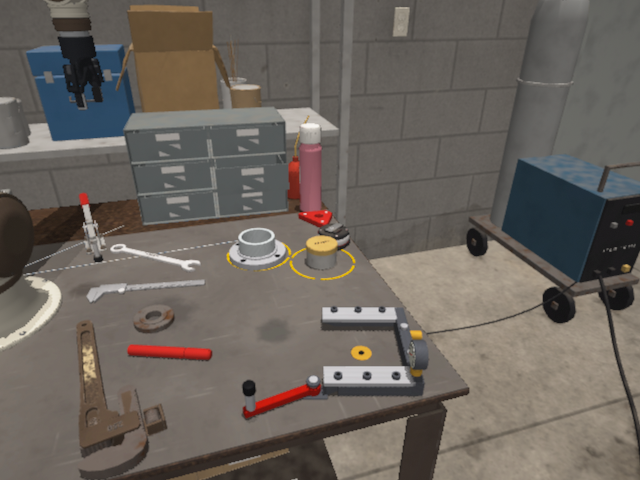

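Top view: stub at (268,291), with the tin at (295,238). The seat's port is at (411,250), gate pin at (437,288) and knob at (446,326). The seat's mouth faces down the picture, and the gate is already open. Next I measure these.

```bash
python3 - <<'E'
from h import *
W=np.load("top0.npy")
np.set_printoptions(precision=4,suppress=True)
def reg(n,u0,u1,v0,v1,z0,z1):
    w=W[v0:v1,u0:u1].reshape(-1,3); w=w[(w[:,2]>z0)&(w[:,2]<z1)]
    if len(w)<3: print(n,len(w)); return w
    (cx,cy),r=cv2.minEnclosingCircle(w[:,:2].astype(np.float32)*1000)
    print(n,len(w),"mean",w.mean(0),"circ",cx,cy,r); return w
reg("bench",360,400,330,340,-.02,.02)
reg("flange",232,302,258,325,.008,.06)
reg("pipe",232,302,258,325,.038,.06)
reg("tin",278,312,222,256,.03,.06)
a=reg("seatL",365,402,205,270,.02,.033); b=reg("seatR",424,458,228,288,.02,.033)
for w in(a,b):
    r=cv2.minAreaRect(w[:,:2].astype(np.float32)*1000);print(r,cv2.boxPoints(r).tolist())
reg("knob",438,456,315,335,.04,.075); reg("gatebar",430,445,284,315,.008,.03)
reg("port",405,417,244,256,-.01,.01)
reg("pin",430,444,281,294,.02,.05)
reg("tape",245,285,203,238,.03,.06); reg("mag",202,240,204,238,.01,.03)
reg("cab",60,165,225,405,.2,.26); reg("spray",145,180,185,215,.15,.25)
for n,u,v in[("port",411,250),("knob",446,326),("pin",437,288),("Lcorner",391,212),("Lmouth",379,264),("Rmouth",436,278)]: print(n,W[v,u])
S=np.load("side0.npy")
for n,u,v in[("port",361,353),("knob",250,386),("pin",313,381)]: print("side",n,S[v,u])
E
```

```text
bench 400 mean [ 0.387  -0.1878  0.0024] circ 387.0315246582031 -187.80926513671875 47.42116165161133
flange 1578 mean [0.487  0.0702 0.0232] circ 488.6556701660156 83.2639389038086 107.79944610595703
pipe 310 mean [0.4884 0.072  0.0494] circ 488.5172424316406 71.45880889892578 38.1049690246582
tin 622 mean [0.6117 0.0094 0.047 ] circ 619.8208618164062 19.589454650878906 45.50666046142578
seatL 736 mean [ 0.6176 -0.2082  0.0272] circ 616.120361328125 -211.163330078125 69.92464447021484
seatR 735 mean [ 0.5694 -0.336   0.0272] circ 566.9425659179688 -330.40869140625 72.52918243408203
((616.2210693359375, -210.70343017578125), (38.55253982543945, 138.66172790527344), 73.14358520507812) [[544.2794189453125, -209.04733276367188], [676.9835205078125, -249.25564575195312], [688.1627197265625, -212.35952758789062], [555.4586181640625, -172.15121459960938]]
((565.9358520507812, -337.4414367675781), (57.88859558105469, 142.98561096191406), 86.31390380859375) [[492.7301025390625, -361.7295837402344], [635.419921875, -370.9221496582031], [639.1416015625, -313.1532897949219], [496.4517822265625,
[... 404 characters left out ...]
857260704040527
tape 615 mean [0.6589 0.0769 0.0379] circ 649.2279052734375 68.25127410888672 48.17333984375
mag 622 mean [0.6624 0.1994 0.0155] circ 657.606201171875 195.94476318359375 47.356712341308594
cab 15948 mean [0.427  0.3689 0.2312] circ 431.4253845214844 367.9791564941406 195.30445861816406
spray 695 mean [0.6621 0.2757 0.2067] circ 666.5925903320312 280.83331298828125 28.520612716674805
port [ 0.5888 -0.2698  0.0008]
knob [ 0.4034 -0.3322  0.0629]
pin [ 0.4933 -0.3234  0.0263]
Lcorner [ 0.6771 -0.2207  0.0285]
Lmouth [ 0.5517 -0.1888  0.0249]
Rmouth [ 0.5171 -0.3224  0.025 ]
side port [ 0.5872 -0.2701  0.0036]
side knob [ 0.4064 -0.3417  0.0599]
side pin [ 0.4927 -0.3272  0.0286]
```

Call:
{"op": "carry_out", "data": {
  "moves": [
    [0.02, 0, 0, -0.04, 0, 0, 0],
    [0.02, 0, 0, -0.08, 0, 0, 0],
    [0.02, 0, 0, -0.1, 0, 0, 0],
    [0.02, -0.03, -0.023, -0.1, 0, 0, 0],
    [0.02, -0.06, -0.046, -0.1, 0, 0, 0],
    [0.02, -0.09, -0.069, -0.1, 0, 0, 0],
    [0.02, -0.12, -0.092, -0.1, 0, 0, 0],
    [0.02, -0.15, -0.115, -0.1, 0, 0, 0],
    [0.02, -0.18, -0.138, -0.1, 0, 0, 0],
    [0.02, -0.21, -0.16, -0.1, 0, 0, 0],
    [0.02, -0.24, -0.183, -0.1, 0, 0, 0],
    [0.02, -0.27, -0.206, -0.1, 0, 0, 0],
    [0.02, -0.3, -0.229, -0.1, 0, 0, 0],
    [0.02, -0.33, -0.252, -0.1, 0, 0, 0],
    [0.02, -0.36, -0.275, -0.1, 0, 0, 0],
    [0.02, -0.39, -0.298, -0.1, 0, 0, 0],
    [0.02, -0.42, -0.32, -0.1, 0, 0, 0],
    [0.02, -0.448, -0.341, -0.1, 0, 0, 0],
    [0.02, -0.448, -0.341, -0.1, 0, 0, 0],
    [0.02, -0.448, -0.341, -0.1, 0, 0, 0]
  ]
}}

```text
time: 2.1
eef_pos: [0.4892, 0.0713, 0.3527]
tcp_rot: [[-0.958, 0.288, -0.001], [0.288, 0.958, -0.0], [0.001, -0.0, -1.0]]
wrist_force: [-0.3, 0.4, -0.2]
gripper_width: 0.02
grasp_force: 0.0
```

```bash
python3 - <<'E'
from h import *
np.set_printoptions(precision=4,suppress=True)
s=env.read_state(); print(s["eef_pos"],s["tcp_rot"],s["time"],s["gripper_width"],s["wrist_force"])
c=optics.read_camera("wrist"); save(c,"pics/w1.png")
f=240/np.tan(np.radians(c["vertical_fov"])/2); print(f,c["cx"],c["cy"],c["mount"])
v,u=np.mgrid[0:480,0:640]; x=u-c["cx"];y=v-c["cy"];r=np.hypot(x,y)+1e-9;t=r/f
z=c["z_map"]; P=np.stack([x/r*np.tan(t)*z,y/r*np.tan(t)*z,z],-1)
M=c["mount"]; P=P@M[:3,:3].T+M[:3,3]; W=P@s["tcp_rot"].T+s["eef_pos"]; W[(z==0)|(t>1.4)]=np.nan
np.save("w1.npy",W)
d=np.hypot(W[...,0]-.4885,W[...,1]-.0715)
w=W[(d<.055)&(W[...,2]>.04)&(W[...,2]<.06)]; (cx,cy),r=cv2.minEnclosingCircle(w[:,:2].astype(np.float32)*1000);print("wrist pipe",len(w),w[:,2].mean(),cx,cy,r)
# seat from top
W=np.load("top0.npy").reshape(-1,3)
o=np.array([.5895,-.269])
for it,yaw in enumerate([-16.5,-16.5]):
    a=np.radians(yaw); R=np.array([[np.cos(a),-np.sin(a)],[np.sin(a),np.cos(a)]])
    L=(W[:,:2]-o)@R*1000; m=(W[:,2]>.021)&(W[:,2]<.034)
    res=[]
    for sg in(1,-1):
        pts=[]
        for xb in range(-45,50,6):
            k=m&(abs(L[:,0]-xb)<3)&(L[:,1]*sg>35)&(L[:,1]*sg<110)
            if k.sum()>2: pts.append((xb,sg*np.min(L[k,1]*sg),sg*np.max(L[k,1]*sg)))
        pts=np.array(pts); print(sg,[np.polyfit(pts[:,0],pts[:,j],1) for j in(1,2)])
    break
k=m&(abs(L[:,1])<35)&(L[:,0]>35); print("stop x",np.percentile(L[k,0],[2,50,98]))
E
```

```text
[0.4892 0.0713 0.3527] [[-0.9575  0.2884 -0.0014]
 [ 0.2884  0.9575 -0.    ]
 [ 0.0013 -0.0004 -1.    ]] 2.1 0.020017930888176563 [-0.3246  0.4489 -0.191 ]
371.64829954431775 327.04909319367704 235.90704921804453 [[-0.0001 -0.9646 -0.2638  0.0678]
 [ 1.     -0.0001 -0.0001  0.0003]
 [ 0.0001 -0.2638  0.9646 -0.1202]
 [ 0.      0.      0.      1.    ]]
wrist pipe 1205 0.048756393920708324 486.46417236328125 73.42249298095703 38.477508544921875
1 [array([-0.0065, 51.4077]), array([-0.0086, 82.2968])]
-1 [array([ -0.0094, -55.4374]), array([ -0.0102, -86.5631])]
stop x [59.2603 67.6117 88.5506]
```

Call:
{"op": "carry_out", "data": {
  "moves": [
    [0.02, 0.002, 0.0007, 0.04, 0, 0, 0],
    [0.02, 0.002, 0.0007, 0.08, 0, 0, 0],
    [0.02, 0.002, 0.0007, 0.12, 0, 0, 0],
    [0.02, 0.002, 0.0007, 0.16, 0, 0, 0],
    [0.02, 0.002, 0.0007, 0.2, 0, 0, 0],
    [0.02, 0.002, 0.0007, 0.22, 0, 0, 0],
    [0.02, 0.002, 0.0007, 0.24, 0, 0, 0],
    [0.02, 0.002, 0.0007, 0.25, 0, 0, 0],
    [0.02, 0.002, 0.0007, 0.26, 0, 0, 0],
    [0.02, 0.002, 0.0007, 0.27, 0, 0, 0],
    [0.02, 0.002, 0.0007, 0.275, 0, 0, 0],
    [0.02, 0.002, 0.0007, 0.28, 0, 0, 0],
    [0.02, 0.002, 0.0007, 0.28, 0, 0, 0]
  ]
}}

```text
time: 3.45
eef_pos: [0.4873, 0.073, 0.0729]
tcp_rot: [[-0.958, 0.287, -0.0], [0.287, 0.958, -0.0], [0.0, -0.0, -1.0]]
wrist_force: [-0.5, 0.2, 0.7]
gripper_width: 0.02
grasp_force: 0.0
```

Call:
{"op": "carry_out", "data": {
  "moves": [
    [0.02, 0, 0, 0.005, 0, 0, 0],
    [0.02, 0, 0, 0.01, 0, 0, 0],
    [0.02, 0, 0, 0.015, 0, 0, 0],
    [0.02, 0, 0, 0.02, 0, 0, 0],
    [0.02, 0, 0, 0.026, 0, 0, 0],
    [0.02, 0, 0, 0.032, 0, 0, 0],
    [0.02, 0, 0, 0.037, 0, 0, 0],
    [0.02, 0, 0, 0.037, 0, 0, 0]
  ]
}}

```text
time: 4.25
eef_pos: [0.4869, 0.073, 0.0354]
tcp_rot: [[-0.958, 0.287, -0.001], [0.287, 0.958, -0.0], [0.001, -0.001, -1.0]]
wrist_force: [-0.1, 0.1, 0.4]
gripper_width: 0.0196
grasp_force: 0.0
```

```bash
python3 - <<'E'
from h import *
c=optics.read_camera("side"); im=c["image"]; cv2.imwrite("pics/s2.png",cv2.resize(im[130:330,130:400,::-1],None,fx=2.5,fy=2.5))
E
```

```text
(no output)
```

View pics/s2.png

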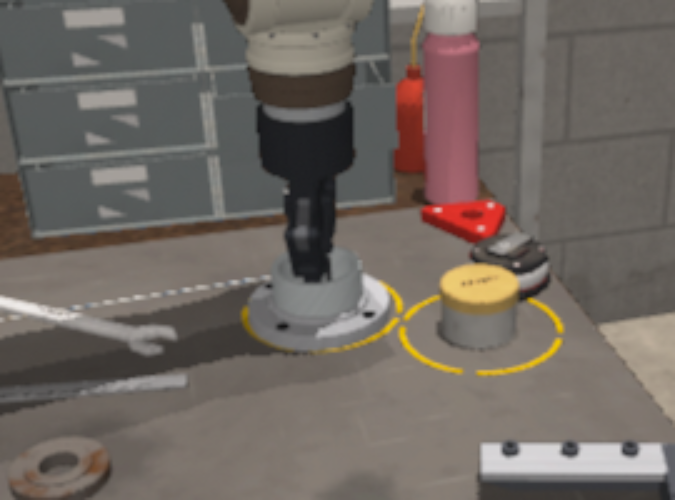

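Call:
{"op": "carry_out", "data": {
  "moves": [
    [0.02, -0.001, -0.005, 0, 0, 0, 0],
    [0.02, -0.0025, -0.015, 0, 0, 0, 0],
    [0.02, -0.005, -0.03, 0, 0, 0, 0],
    [0.02, -0.008, -0.047, 0, 0, 0, 0],
    [0.02, -0.0115, -0.065, 0, 0, 0, 0],
    [0.02, -0.0145, -0.083, 0, 0, 0, 0],
    [0.02, -0.0175, -0.101, 0, 0, 0, 0],
    [0.02, -0.021, -0.119, 0, 0, 0, 0],
    [0.02, -0.024, -0.137, 0, 0, 0, 0],
    [0.02, -0.027, -0.155, 0, 0, 0, 0],
    [0.02, -0.03, -0.173, 0, 0, 0, 0],
    [0.02, -0.033, -0.191, 0, 0, 0, 0],
    [0.02, -0.0365, -0.209, 0, 0, 0, 0],
    [0.02, -0.0395, -0.227, 0, 0, 0, 0],
    [0.02, -0.0425, -0.245, 0, 0, 0, 0],
    [0.02, -0.0455, -0.262, 0, 0, 0, 0],
    [0.02, -0.0485, -0.278, 0, 0, 0, 0],
    [0.02, -0.0505, -0.29, 0, 0, 0, 0],
    [0.02, -0.052, -0.298, 0, 0, 0, 0],
    [0.02, -0.053, -0.303, 0, 0, 0, 0]
  ]
}}

```text
time: 6.3
eef_pos: [0.4511, -0.2329, 0.0364]
tcp_rot: [[-0.958, 0.287, 0.0], [0.287, 0.958, 0.001], [0.0, 0.001, -1.0]]
wrist_force: [0.3, 7.2, 2.0]
gripper_width: 0.0204
grasp_force: 3.0
```

```bash
cat >> h.py <<'E'
O=np.array([.5889,-.2709]);a_=np.radians(-17);R=np.array([[np.cos(a_),-np.sin(a_)],[np.sin(a_),np.cos(a_)]])
def loc(p): return (np.asarray(p)[...,:2]-O)@R*1000
E
python3 - <<'E'
from h import *
np.set_printoptions(precision=4,suppress=True)
s=env.read_state(); print(s["eef_pos"],loc(s["eef_pos"]),s["wrist_force"])
for n in("top","side"):
    c=optics.read_camera(n); save(c,f"pics/{n}3.png"); W=cloud(c); np.save(n+"3.npy",W)
    w=W.reshape(-1,3); l=loc(w); k=(np.hypot(l[:,0]+145,l[:,1])<75)&(w[:,2]>.008)&(w[:,2]<.022)
    (cx,cy),r=cv2.minEnclosingCircle(l[k].astype(np.float32)); print(n,k.sum(),cx,cy,r,w[k,2].mean())
E
```

```text
[ 0.4511 -0.2329  0.0364] [-142.906    -3.9249] [0.3015 7.2138 1.9747]
top 384 -138.78424072265625 32.723365783691406 64.6406478881836 0.016091272208613307
side 1866 -144.39353942871094 0.8750990033149719 60.44042205810547 0.016969391656925938
```

View pics/top3.png

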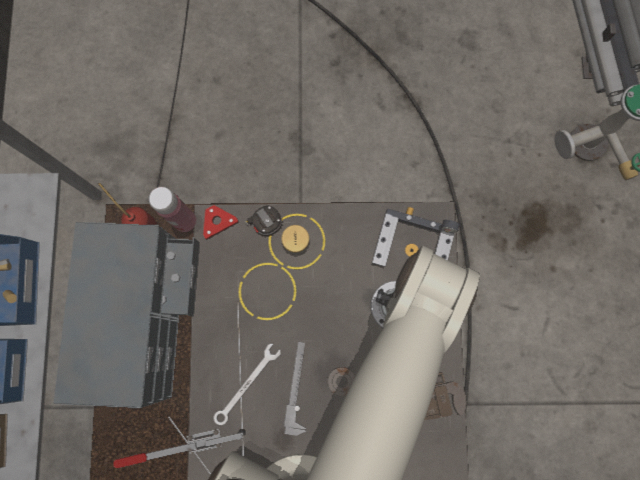

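The stub has moved with the fingers and now sits in front of the mouth, partly hidden by the arm at (385,300). The side camera puts it 0.9 mm off the seat's axis. I check the seat's axis in that same camera.

```bash
python3 - <<'E'
from h import *
np.set_printoptions(precision=4,suppress=True)
W=np.load("side0.npy").reshape(-1,3); L=loc(W); m=(W[:,2]>.023)&(W[:,2]<.033)
for sg in(1,-1):
    pts=[]
    for xb in range(-45,50,6):
        k=m&(abs(L[:,0]-xb)<3)&(L[:,1]*sg>35)&(L[:,1]*sg<110)
        if k.sum()>2: pts.append((xb,sg*np.percentile(L[k,1]*sg,2),sg*np.percentile(L[k,1]*sg,98)))
    pts=np.array(pts); print(sg,len(pts),[np.polyfit(pts[:,0],pts[:,j],1) for j in(1,2)])
E
```

```text
1 16 [array([-0.0029, 53.5331]), array([ 0.0158, 81.3983])]
-1 16 [array([  0.0066, -53.5137]), array([  0.0055, -84.1816])]
```

Call:
{"op": "carry_out", "data": {
  "moves": [
    [0.02, -0.004, 0.001, 0, 0, 0, 0],
    [0.02, -0.01, 0.003, 0, 0, 0, 0],
    [0.02, -0.017, 0.004, 0, 0, 0, 0],
    [0.02, -0.024, 0.004, 0, 0, 0, 0],
    [0.02, -0.031, 0.0038, 0, 0, 0, 0],
    [0.02, -0.038, 0.0038, 0, 0, 0, 0],
    [0.02, -0.045, 0.0037, 0, 0, 0, 0],
    [0.02, -0.052, 0.0037, 0, 0, 0, 0],
    [0.02, -0.059, 0.0037, 0, 0, 0, 0],
    [0.02, -0.064, 0.0036, 0, 0, 0, 0],
    [0.02, -0.068, 0.0036, 0, 0, 0, 0],
    [0.02, -0.07, 0.0036, 0, 0, 0, 0]
  ]
}}

```text
time: 7.6
eef_pos: [0.5194, -0.2488, 0.036]
tcp_rot: [[-0.958, 0.286, -0.002], [0.286, 0.958, 0.0], [0.002, -0.0, -1.0]]
wrist_force: [-6.3, 2.2, 4.4]
gripper_width: 0.02
grasp_force: 3.4
```

```bash
python3 - <<'E'
from h import *
s=env.read_state(); print(loc(s["eef_pos"]),s["wrist_force"])
c=optics.read_camera("side"); W=cloud(c)
w=W.reshape(-1,3); l=loc(w); k=(np.hypot(l[:,0]+80,l[:,1])<66)&(w[:,2]>.011)&(w[:,2]<.019)&(l[:,1]>-62)
(cx,cy),r=cv2.minEnclosingCircle(l[k].astype(np.float32)); print(k.sum(),cx,cy,r)
cv2.imwrite("pics/s4.png",cv2.resize(c["image"][230:430,200:470,::-1],None,fx=2.5,fy=2.5))
E
```

```text
[-72.95597506   0.84494923] [-6.34110354  2.15898839  4.43338449]
1372 -87.214599609375 -0.41814932227134705 60.38503646850586
```

View pics/s4.png

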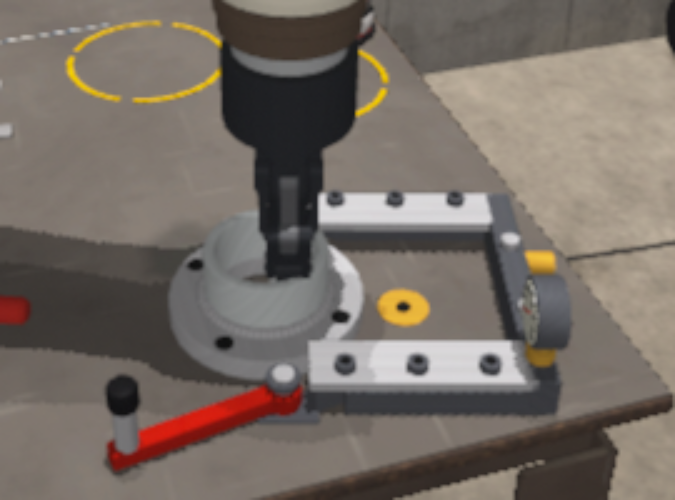

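The stub is centred at the mouth (crop (265,290)), and the fingers are pulling on the front wall of the bore. I carry on in.

Call:
{"op": "carry_out", "data": {
  "moves": [
    [0.02, -0.005, -0.0003, 0, 0, 0, 0],
    [0.02, -0.011, -0.0005, 0, 0, 0, 0],
    [0.02, -0.017, -0.0007, 0, 0, 0, 0],
    [0.02, -0.023, -0.0007, 0, 0, 0, 0],
    [0.02, -0.029, -0.0008, 0, 0, 0, 0],
    [0.02, -0.035, -0.0008, 0, 0, 0, 0],
    [0.02, -0.041, -0.0009, 0, 0, 0, 0],
    [0.02, -0.047, -0.0009, 0, 0, 0, 0],
    [0.02, -0.053, -0.0009, 0, 0, 0, 0],
    [0.02, -0.059, -0.001, 0, 0, 0, 0],
    [0.02, -0.065, -0.001, 0, 0, 0, 0],
    [0.02, -0.07, -0.001, 0, 0, 0, 0],
    [0.02, -0.074, -0.001, 0, 0, 0, 0],
    [0.02, -0.077, -0.001, 0, 0, 0, 0],
    [0.02, -0.08, -0.001, 0, 0, 0, 0]
  ]
}}

```text
time: 9.15
eef_pos: [0.5956, -0.2726, 0.036]
tcp_rot: [[-0.958, 0.286, -0.002], [0.286, 0.958, 0.0], [0.002, -0.0, -1.0]]
wrist_force: [-6.6, 2.5, 3.4]
gripper_width: 0.02
grasp_force: 3.6
```

Call:
{"op": "carry_out", "data": {
  "moves": [
    [0.02, -0.002, 0, 0, 0, 0, 0],
    [0.02, -0.004, 0, 0, 0, 0, 0],
    [0.02, -0.006, 0, 0, 0, 0, 0],
    [0.02, -0.0075, 0, 0, 0, 0, 0],
    [0.02, -0.0085, 0, 0, 0, 0, 0],
    [0.02, -0.0085, 0, 0, 0, 0, 0]
  ]
}}

```text
time: 9.75
eef_pos: [0.6004, -0.2742, 0.036]
tcp_rot: [[-0.958, 0.287, -0.008], [0.287, 0.958, 0.002], [0.009, -0.0, -1.0]]
wrist_force: [-24.2, 7.9, 15.4]
gripper_width: 0.0202
grasp_force: 12.5
```

Call:
{"op": "carry_out", "data": {
  "moves": [
    [0.02, 0.003, 0, 0, 0, 0, 0],
    [0.02, 0.008, 0, 0, 0, 0, 0],
    [0.02, 0.013, 0, 0, 0, 0, 0],
    [0.02, 0.013, 0, 0, 0, 0, 0]
  ]
}}

```text
time: 10.15
eef_pos: [0.5914, -0.2715, 0.0362]
tcp_rot: [[-0.958, 0.287, 0.0], [0.287, 0.958, -0.0], [-0.0, -0.0, -1.0]]
wrist_force: [-0.5, -0.4, 0.6]
gripper_width: 0.0199
grasp_force: 0.0
```

```bash
python3 - <<'E'
from h import *
s=env.read_state(); print(loc(s["eef_pos"]),s["wrist_force"])
c=optics.read_camera("side"); W=cloud(c)
w=W.reshape(-1,3); l=loc(w); k=(np.hypot(l[:,0],l[:,1])<46)&(w[:,2]>.046)&(w[:,2]<.056)&(np.hypot(l[:,0],l[:,1])>28)
(cx,cy),r=cv2.minEnclosingCircle(l[k].astype(np.float32)); print(k.sum(),cx,cy,r)
cv2.imwrite("pics/s5.png",cv2.resize(c["image"][230:430,200:470,::-1],None,fx=2.5,fy=2.5))
E
```

```text
[2.52228945 0.15259182] [-0.53572958 -0.39490158  0.56303627]
499 -3.637047290802002 -0.3020602762699127 38.41545867919922
```

View pics/s5.png

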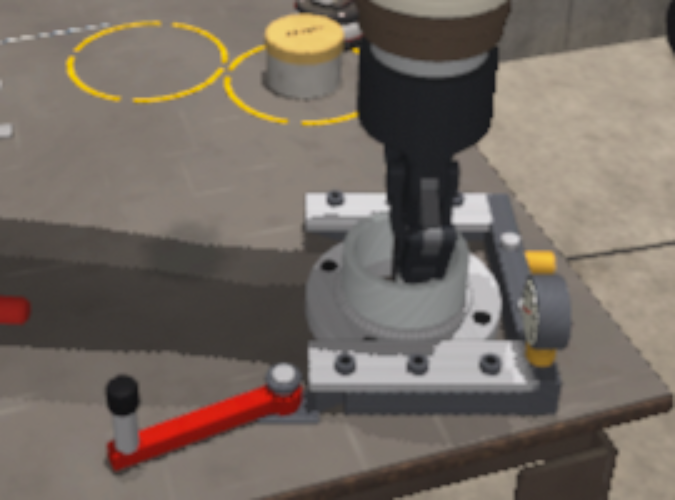

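```bash
python3 - <<'E'
from h import *
np.set_printoptions(precision=1,suppress=True)
for n in("side0","top0","top3"):
    W=np.load(n+".npy").reshape(-1,3); L=loc(W)
    for z0,z1 in((.006,.02),(.022,.033)):
        k=(W[:,2]>z0)&(W[:,2]<z1)&(abs(L[:,1])<35)&(L[:,0]>45)&(L[:,0]<100)
        if k.sum()>5: print(n,z0,k.sum(),np.percentile(L[k,0],[2,10,25,50,75,98]))
    for sg in (1,-1):
        k=(W[:,2]>.022)&(W[:,2]<.033)&(abs(abs(L[:,1])-65)<8)&(sg*L[:,1]>0)&(L[:,0]<0)&(L[:,0]>-90); print("rail start",sg,np.percentile(L[k,0],[1,5]))
c=optics.read_camera("side"); W=cloud(c).reshape(-1,3);L=loc(W)
k=(W[:,2]>.010)&(W[:,2]<.0185)&(abs(L[:,1]+0)<8)&(L[:,0]<-45)&(L[:,0]>-75);print("flange back edge",k.sum(),np.sort(L[k,0])[:6])
E
```

```text
side0 0.006 128 [52.1 56.9 57.1 57.4 83.5 94.3]
side0 0.022 293 [57.  57.3 58.7 62.2 66.9 75. ]
rail start 1 [-62.  -58.8]
rail start -1 [-80.8 -69.4]
top0 0.006 91 [45.8 51.8 59.3 60.4 88.3 98. ]
top0 0.022 211 [59.3 60.8 63.1 67.6 73.1 83.7]
rail start 1 [-60.1 -58. ]
rail start -1 [-77.  -70.9]
top3 0.006 84 [49.8 56.2 59.2 60.3 85.2 98.2]
top3 0.022 205 [59.  60.2 63.2 67.7 72.8 85.6]
rail start 1 [-60.3 -58.4]
rail start -1 [-2.4 -2.3]
flange back edge 59 [-62.5 -62.5 -62.5 -62.4 -62.4 -62.4]
```

Home: the stop face reads 57.2 mm in the side camera, which puts the seated centre at -2.8. The stub measures -2.5 to -3.6, and the push force rose when it made contact. Next I lift out and plan the gate sweep.

Call:
{"op": "carry_out", "data": {
  "moves": [
    [0, 0, 0, -0.01, 0, 0, 0],
    [0, 0, 0, -0.03, 0, 0, 0],
    [0, 0, 0, -0.06, 0, 0, 0],
    [0, 0, 0, -0.1, 0, 0, 0],
    [0, 0, 0, -0.12, 0, 0, 0],
    [0, 0, 0, -0.12, 0, 0, 0],
    [0, 0, 0, -0.12, 0, 0, 0]
  ]
}}

```text
time: 10.95
eef_pos: [0.5917, -0.2718, 0.1568]
tcp_rot: [[-0.958, 0.287, 0.001], [0.287, 0.958, -0.0], [-0.001, -0.0, -1.0]]
wrist_force: [-0.7, 0.7, -0.9]
gripper_width: -0.0004
grasp_force: 0.0
```

```bash
python3 - <<'E'
from h import *
np.set_printoptions(precision=4,suppress=True)
s=env.read_state(); print(s["eef_pos"],loc(s["eef_pos"]),s["wrist_force"],s["gripper_width"],s["joints"])
for n in("top0","side0"):
    W=np.load(n+".npy").reshape(-1,3);L=loc(W);k=(W[:,2]>.05)&(W[:,2]<.07)&(np.hypot(L[:,0]+156,L[:,1]+116)<25)
    (cx,cy),r=cv2.minEnclosingCircle(L[k].astype(np.float32));print(n,k.sum(),"knob",cx,cy,r); 
    d=np.array([cx+74,cy+78]);print(np.linalg.norm(d),np.arctan2(-d[0],d[1]))
c=optics.read_camera("side");W=cloud(c).reshape(-1,3);L=loc(W);D=np.hypot(L[:,0],L[:,1])
k=(D<46)&(D>28)&(W[:,2]>.046)&(W[:,2]<.056)
(cx,cy),r=cv2.minEnclosingCircle(L[k].astype(np.float32)); print("stub",k.sum(),cx,cy,r)
T=s["tcp_rot"];p0=s["eef_pos"]
for th in np.radians([118,105,95,85,75,65,55,45,37,30,22,15,10,5,0,-4]):
    m=np.array([np.cos(th),np.sin(th)]);post=np.array([-74-90*np.sin(th),-78+90*np.cos(th)])
    q=np.array([11,14.5])*np.clip(m/.7,-1,1)+6.5*m
    c=post-q; w=np.r_[R@c/1000+O,.051]; print(round(np.degrees(th)),c,T.T@(w-p0))
E
```

```text
[ 0.5917 -0.2718  0.1568] [ 2.9774 -0.0314] [-0.7499  0.677  -0.8624] -0.0004029138179178286 [-24.6697  18.1259  14.6774  86.4885  -0.0021  -8.0111]
top0 44 knob -155.1155548095703 -117.15473937988281 8.53646183013916
90.07123207756709 2.020511008117227
side0 158 knob -157.2529296875 -116.39887237548828 8.956628799438477
91.68164320768284 2.002951004198006
stub 636 -4.85160493850708 0.5986897349357605 39.29289245605469
118 [-143.0363 -140.4916] [ 0.147  -0.1396  0.1056]
105 [-155.1838 -122.0722] [ 0.159  -0.1211  0.1056]
95 [-161.7214 -106.8193] [ 0.1654 -0.1058  0.1056]
85 [-165.5936  -91.1312] [ 0.1692 -0.0901  0.1056]
75 [-166.6828  -75.4848] [ 0.1702 -0.0744  0.1056]
65 [-164.9559  -60.3554] [ 0.1684 -0.0593  0.1056]
55 [-160.4653  -46.2026] [ 0.1638 -0.0452  0.1056]
45 [-153.2358  -33.4566] [ 0.1565 -0.0325  0.1056]
37 [-144.3545  -22.5008] [ 0.1476 -0.0216  0.1056]
30 [-135.6292  -13.6649] [ 0.1388 -0.0128  0.1056]
22 [-124.7413   -4.7481] [ 0.1279 -0.0039  0.1056]
15 [-114.5722    1.8897] [0.1177 0.0026 0.1057]
10 [-107.0296    5.907 ] [0.1101 0.0066 0.1057]
5 [-99.3193   9.2856] [0.1024 0.0099 0.1057]
0 [-91.5  12. ] [0.0945 0.0126 0.1057]
-4 [-85.2061  13.6791] [0.0882 0.0143 0.1057]
```

Call:
{"op": "carry_out", "data": {
  "moves": [
    [0, 0.024, -0.027, 0, 0, 0, 0],
    [0, 0.048, -0.053, 0, 0, 0, 0],
    [0, 0.072, -0.08, 0, 0, 0, 0],
    [0, 0.096, -0.107, 0, 0, 0, 0],
    [0, 0.12, -0.133, 0, 0, 0, 0],
    [0, 0.145, -0.16, 0, 0, 0, 0],
    [0, 0.145, -0.16, 0, 0, 0, 0],
    [0, 0.145, -0.16, 0.03, 0, 0, 0],
    [0, 0.145, -0.16, 0.06, 0, 0, 0],
    [0, 0.145, -0.16, 0.085, 0, 0, 0],
    [0, 0.145, -0.16, 0.1, 0, 0, 0],
    [0, 0.145, -0.16, 0.105, 0, 0, 0],
    [0, 0.145, -0.16, 0.105, 0, 0, 0]
  ]
}}

```text
time: 12.3
eef_pos: [0.4066, -0.3831, 0.0508]
tcp_rot: [[-0.958, 0.286, -0.001], [0.286, 0.958, 0.001], [0.001, 0.001, -1.0]]
wrist_force: [-0.6, 0.3, -0.6]
gripper_width: 0.0001
grasp_force: 0.0
```

```bash
python3 - <<'E'
from h import *
s=env.read_state(); print(loc(s["eef_pos"]),s["eef_pos"])
cs={n:optics.read_camera(n) for n in("top","side")}
for n,c in cs.items():
    W=cloud(c).reshape(-1,3);L=loc(W);D=np.hypot(L[:,0],L[:,1]);k=(D<46)&(D>28)&(W[:,2]>.044)&(W[:,2]<.056)
    for t in range(2):
        (cx,cy),r=cv2.minEnclosingCircle(L[k].astype(np.float32)); print(n,k.sum(),cx,cy,r)
    k=(W[:,2]>.010)&(W[:,2]<.0185)&(abs(L[:,1])<8)&(L[:,0]<-45)&(L[:,0]>-75);print("back edge",k.sum(),np.sort(L[k,0])[:4])
ims=[cv2.resize(cs["side"]["image"][280:440,190:470],(700,400)),cv2.resize(cs["top"]["image"][190:350,340:480],(228,260))]
o=np.zeros((400,790,3),np.uint8);o[:,:560]=cv2.resize(ims[0],(560,320+80));o[:260,560:788]=ims[1]
cv2.imwrite("pics/g6.png",o[:,:,::-1])
E
```

```text
[-141.51027709 -160.5407154 ] [ 0.40663549 -0.38305225  0.05081662]
top 284 -2.25702166557312 -0.8460507988929749 38.524024963378906
top 284 -2.25702166557312 -0.8460507988929749 38.524024963378906
back edge 38 [-61.44999258 -61.2806418  -60.56640673 -60.24243961]
side 731 -4.283755302429199 -0.2854965329170227 38.400726318359375
side 731 -4.283755302429199 -0.2854965329170227 38.400726318359375
back edge 66 [-62.51095991 -62.50182427 -62.44223457 -62.41438771]
```

View pics/g6.png

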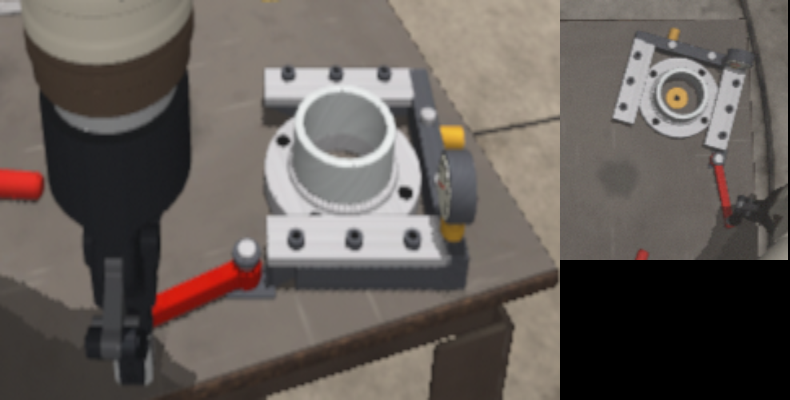

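The stub looks home or within about 1 mm of it. To be sure, I press once on the back of the pipe before closing the gate.

Call:
{"op": "carry_out", "data": {
  "moves": [
    [0, 0, 0, -0.03, 0, 0, 0],
    [0, 0, 0, -0.07, 0, 0, 0],
    [0, 0, 0, -0.09, 0, 0, 0],
    [0, -0.014, 0.035, -0.09, 0, 0, 0],
    [0, -0.029, 0.07, -0.09, 0, 0, 0],
    [0, -0.043, 0.105, -0.09, 0, 0, 0],
    [0, -0.058, 0.14, -0.09, 0, 0, 0],
    [0, -0.066, 0.16, -0.09, 0, 0, 0],
    [0, -0.066, 0.16, -0.09, 0, 0, 0],
    [0, -0.066, 0.16, -0.06, 0, 0, 0],
    [0, -0.066, 0.16, -0.03, 0, 0, 0],
    [0, -0.066, 0.16, -0.005, 0, 0, 0],
    [0, -0.066, 0.16, 0.005, 0, 0, 0],
    [0, -0.076, 0.16, 0.005, 0, 0, 0],
    [0, -0.084, 0.16, 0.005, 0, 0, 0],
    [0, -0.086, 0.16, 0.005, 0, 0, 0]
  ]
}}

```text
time: 14.0
eef_pos: [0.5368, -0.2557, 0.0482]
tcp_rot: [[-0.958, 0.287, 0.003], [0.287, 0.958, -0.001], [-0.003, -0.0, -1.0]]
wrist_force: [0.5, -0.2, 0.9]
gripper_width: 0.0002
grasp_force: 0.0
```

Call:
{"op": "carry_out", "data": {
  "moves": [
    [0, -0.002, 0, 0, 0, 0, 0],
    [0, -0.004, 0, 0, 0, 0, 0],
    [0, -0.004, 0, 0, 0, 0, 0]
  ]
}}

```text
time: 14.3
eef_pos: [0.539, -0.256, 0.0466]
tcp_rot: [[-0.958, 0.287, 0.0], [0.287, 0.958, -0.0], [-0.0, -0.0, -1.0]]
wrist_force: [-0.2, -0.0, 0.2]
gripper_width: -0.0
grasp_force: 0.0
```

Call:
{"op": "carry_out", "data": {
  "moves": [
    [0, -0.001, 0, 0, 0, 0, 0],
    [0, -0.002, 0, 0, 0, 0, 0],
    [0, -0.003, 0, 0, 0, 0, 0],
    [0, -0.003, 0, 0, 0, 0, 0]
  ]
}}

```text
time: 14.7
eef_pos: [0.5396, -0.2562, 0.0464]
tcp_rot: [[-0.958, 0.287, -0.004], [0.287, 0.958, 0.001], [0.004, 0.0, -1.0]]
wrist_force: [-11.9, 4.5, 8.7]
gripper_width: 0.0004
grasp_force: 6.3
```

Call:
{"op": "carry_out", "data": {
  "moves": [
    [0, -0.001, 0, 0, 0, 0, 0],
    [0, -0.002, 0, 0, 0, 0, 0],
    [0, -0.002, 0, 0, 0, 0, 0]
  ]
}}

```text
time: 15.0
eef_pos: [0.5399, -0.2562, 0.0463]
tcp_rot: [[-0.958, 0.287, -0.007], [0.287, 0.958, 0.002], [0.008, 0.0, -1.0]]
wrist_force: [-21.7, 7.5, 13.9]
gripper_width: -0.0002
grasp_force: 11.3
```

Call:
{"op": "carry_out", "data": {
  "moves": [
    [0, -0.001, 0, 0, 0, 0, 0],
    [0, -0.002, 0, 0, 0, 0, 0],
    [0, -0.002, 0, 0, 0, 0, 0]
  ]
}}

```text
time: 15.3
eef_pos: [0.5401, -0.2564, 0.0463]
tcp_rot: [[-0.958, 0.287, -0.011], [0.287, 0.958, 0.003], [0.011, -0.0, -1.0]]
wrist_force: [-31.3, 9.8, 19.7]
gripper_width: 0.0001
grasp_force: 16.5
```

It is solid at 33 N with no travel, so the stub is home. Back to the gate.

Call:
{"op": "carry_out", "data": {
  "moves": [
    [0, 0.005, 0, 0, 0, 0, 0],
    [0, 0.015, 0, 0, 0, 0, 0],
    [0, 0.025, 0, -0.01, 0, 0, 0],
    [0, 0.03, 0, -0.05, 0, 0, 0],
    [0, 0.03, 0, -0.09, 0, 0, 0],
    [0, 0.045, -0.035, -0.095, 0, 0, 0],
    [0, 0.06, -0.07, -0.095, 0, 0, 0],
    [0, 0.075, -0.105, -0.095, 0, 0, 0],
    [0, 0.09, -0.14, -0.095, 0, 0, 0],
    [0, 0.097, -0.16, -0.095, 0, 0, 0],
    [0, 0.097, -0.16, -0.095, 0, 0, 0],
    [0, 0.097, -0.16, -0.06, 0, 0, 0],
    [0, 0.097, -0.16, -0.03, 0, 0, 0],
    [0, 0.097, -0.16, -0.005, 0, 0, 0],
    [0, 0.097, -0.16, -0.005, 0, 0, 0],
    [0, 0.097, -0.16, -0.005, 0, 0, 0]
  ]
}}

```text
time: 16.9
eef_pos: [0.407, -0.3829, 0.0522]
tcp_rot: [[-0.958, 0.286, 0.0], [0.286, 0.958, -0.0], [-0.0, 0.0, -1.0]]
wrist_force: [0.4, -0.5, 0.5]
gripper_width: 0.0001
grasp_force: 0.0
```

Call:
{"op": "carry_out", "data": {
  "moves": [
    [0, 0.001, 0.01, 0, 0, 0, 0],
    [0, 0.002, 0.02, 0, 0, 0, 0],
    [0, 0.008, 0.03, 0, 0, 0, 0],
    [0, 0.014, 0.039, 0, 0, 0, 0],
    [0, 0.0175, 0.0465, 0, 0, 0, 0],
    [0, 0.0204, 0.054, 0, 0, 0, 0],
    [0, 0.0225, 0.062, 0, 0, 0, 0],
    [0, 0.0242, 0.07, 0, 0, 0, 0],
    [0, 0.025, 0.0777, 0, 0, 0, 0],
    [0, 0.0252, 0.0856, 0, 0, 0, 0],
    [0, 0.0246, 0.093, 0, 0, 0, 0],
    [0, 0.0234, 0.1007, 0, 0, 0, 0],
    [0, 0.0214, 0.108, 0, 0, 0, 0],
    [0, 0.0188, 0.1148, 0, 0, 0, 0],
    [0, 0.0155, 0.1212, 0, 0, 0, 0],
    [0, 0.0115, 0.1275, 0, 0, 0, 0],
    [0, 0.0072, 0.133, 0, 0, 0, 0],
    [0, 0.0026, 0.1384, 0, 0, 0, 0],
    [0, -0.0018, 0.143, 0, 0, 0, 0],
    [0, -0.0062, 0.1472, 0, 0, 0, 0]
  ]
}}

```text
time: 18.9
eef_pos: [0.4552, -0.2438, 0.0512]
tcp_rot: [[-0.958, 0.287, -0.0], [0.287, 0.958, 0.0], [0.0, 0.0, -1.0]]
wrist_force: [-1.9, -1.0, -0.2]
gripper_width: -0.0
grasp_force: 0.8
```

```bash
python3 - <<'E'
from h import *
s=env.read_state(); print(loc(s["eef_pos"]),s["wrist_force"])
c=optics.read_camera("side")
cv2.imwrite("pics/g7.png",cv2.resize(c["image"][270:440,190:470,::-1],None,fx=2.5,fy=2.5))
E
```

```text
[-135.78410466  -13.17008306] [-1.93910451 -1.00413987 -0.2284452 ]
```

View pics/g7.png

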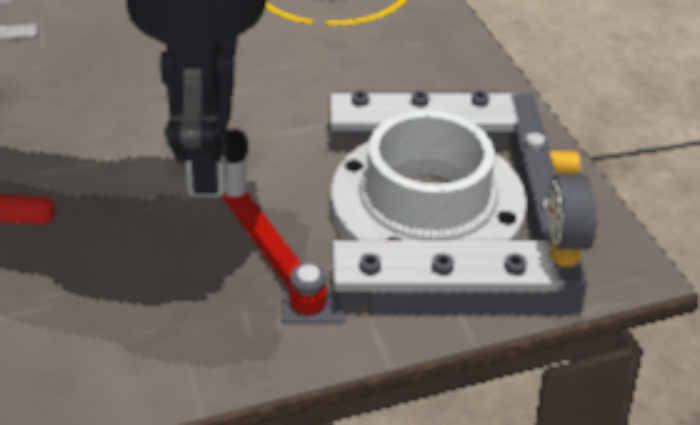

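The fingers are behind the post at crop (235,165), and the gate is about 35° open. I keep pushing.

Call:
{"op": "carry_out", "data": {
  "moves": [
    [0, -0.0055, 0.0045, 0, 0, 0, 0],
    [0, -0.0109, 0.0089, 0, 0, 0, 0],
    [0, -0.016, 0.0122, 0, 0, 0, 0],
    [0, -0.0211, 0.0154, 0, 0, 0, 0],
    [0, -0.0249, 0.0174, 0, 0, 0, 0],
    [0, -0.0287, 0.0194, 0, 0, 0, 0],
    [0, -0.0326, 0.021, 0, 0, 0, 0],
    [0, -0.0364, 0.0227, 0, 0, 0, 0],
    [0, -0.0404, 0.024, 0, 0, 0, 0],
    [0, -0.0425, 0.025, 0, 0, 0, 0]
  ]
}}

```text
time: 19.95
eef_pos: [0.5018, -0.2325, 0.051]
tcp_rot: [[-0.958, 0.287, -0.003], [0.287, 0.958, -0.0], [0.003, -0.001, -1.0]]
wrist_force: [-14.3, -3.2, 6.3]
gripper_width: 0.0004
grasp_force: 6.7
```

Call:
{"op": "carry_out", "data": {
  "moves": [
    [0, -0.0015, 0, 0, 0, 0, 0],
    [0, -0.003, 0, 0, 0, 0, 0],
    [0, -0.003, 0, 0, 0, 0, 0]
  ]
}}

```text
time: 20.25
eef_pos: [0.502, -0.2326, 0.051]
tcp_rot: [[-0.958, 0.288, -0.008], [0.288, 0.958, 0.001], [0.008, -0.001, -1.0]]
wrist_force: [-22.1, 3.0, 11.3]
gripper_width: -0.0001
grasp_force: 11.2
```

Call:
{"op": "carry_out", "data": {
  "moves": [
    [0, -0.001, 0, 0, 0, 0, 0],
    [0, -0.002, 0, 0, 0, 0, 0],
    [0, -0.002, 0, 0, 0, 0, 0]
  ]
}}

```text
time: 20.55
eef_pos: [0.5023, -0.2327, 0.0509]
tcp_rot: [[-0.958, 0.288, -0.011], [0.288, 0.958, 0.003], [0.011, -0.001, -1.0]]
wrist_force: [-31.3, 4.8, 17.1]
gripper_width: -0.0002
grasp_force: 16.2
```

Call:
{"op": "carry_out", "data": {
  "moves": [
    [0, 0.004, 0, 0, 0, 0, 0],
    [0, 0.01, 0, 0, 0, 0, 0],
    [0, 0.025, 0, 0, 0, 0, 0],
    [0, 0.04, 0, 0, 0, 0, 0],
    [0, 0.04, 0, -0.04, 0, 0, 0],
    [0, 0.04, 0, -0.08, 0, 0, 0],
    [0, 0.07, 0.03, -0.12, 0, 0, 0],
    [0, 0.1, 0.07, -0.15, 0, 0, 0],
    [0, 0.12, 0.11, -0.16, 0, 0, 0],
    [0, 0.13, 0.15, -0.16, 0, 0, 0],
    [0, 0.13, 0.17, -0.16, 0, 0, 0],
    [0, 0.13, 0.17, -0.16, 0, 0, 0]
  ]
}}

```text
time: 21.75
eef_pos: [0.4323, -0.0312, 0.212]
tcp_rot: [[-0.959, 0.283, 0.002], [0.283, 0.959, 0.001], [-0.002, 0.001, -1.0]]
wrist_force: [-0.2, -0.8, 0.7]
gripper_width: 0.0001
grasp_force: 0.0
```

```bash
python3 - <<'E'
from h import *
cs={n:optics.read_camera(n) for n in("top","side")}
for n,c in cs.items():
    W=cloud(c).reshape(-1,3);L=loc(W);k=(W[:,2]>.05)&(W[:,2]<.07)&(np.hypot(L[:,0]+76,L[:,1]-12)<25)
    if k.sum()>3:
        (cx,cy),r=cv2.minEnclosingCircle(L[k].astype(np.float32));print(n,k.sum(),"knob",cx,cy,r,"angle",np.degrees(np.arctan2(-(cx+74),cy+78)))
    D=np.hypot(L[:,0],L[:,1]);k=(D<46)&(D>28)&(W[:,2]>.044)&(W[:,2]<.056)
    (cx,cy),r=cv2.minEnclosingCircle(L[k].astype(np.float32)); print(n,"stub",k.sum(),cx,cy,r)
o=np.zeros((480,800,3),np.uint8);o[:400,:560]=cv2.resize(cs["side"]["image"][230:440,190:470],(560,400));o[:300,560:800]=cv2.resize(cs["top"]["image"][190:350,350:478],(240,300))
cv2.imwrite("pics/e8.png",o[:,:,::-1])
E
```

```text
top 43 knob -74.5213394165039 11.706618309020996 8.171721458435059 angle 0.33297668041947004
top stub 285 -1.587335228919983 -1.31432044506073 38.21327590942383
side 106 knob -76.31562805175781 12.19682502746582 8.923604011535645 angle 1.4706346554937624
side stub 724 -3.5538783073425293 0.055062297731637955 38.97882080078125
```

View pics/e8.png

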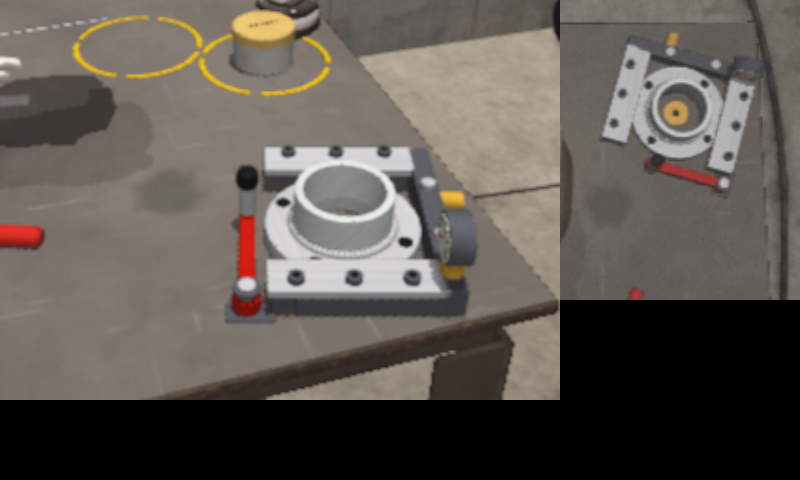

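The gate is shut across the mouth, with the bar running from (247,290) to (247,180), about 0° after allowing for calibration. The stub is home, and the arm is clear and touching nothing.

```bash
python3 -c "
from h import *
print(hand_in())"
```

```text
the job is handed in; nothing more can be done
None
```

The stub is home against the back stop (a 33 N push on the pipe moved it no further), the red gate is shut behind it, and the job is handed in at about 22 s; I never touched the tin, tape measure, magnet square or spray can.

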